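# Fit the band rollers and hold back the tensioner

### The arm

A 7-joint arm with a two-finger parallel gripper is mounted at the origin on the work surface. World frame = base frame: x ahead of the robot, y to its left, z up, the work surface at z = 0. Lengths are in m, angles in rad, forces in N, time in s.
With the tool pointing down it reaches from about 0.425 to 0.925 m from the base axis. Payload 6.8 kg.
Tool frame: the origin (TCP) lies at the very end of the fingers, on their centre line; the grasp point (between the pads) lies 19 mm behind it; z points along the fingers, y is the direction in which the jaws open and shut (so a half turn about z gives the same grasp; the last joint's range is limited). The gripper opens to 88 mm and grips with 3 to 60 N. Pads are 20 mm wide; open, the fingers measure 115 mm over their backs; the gripper's body (75 mm by 178 mm) begins 61 mm behind the grasp point.
Start: joints at [-0.108, 0.477, 0.022, 1.555, -0.011, 1.109, -0.083], TCP at [0.675, 0, 0.223] pointing down, gripper open.
Joint ranges: [-2.96, 2.96], [-0.34, 2.1], [-1.41, 1.46], [0.24, 2.44], [-1.37, 4.51], [0.17, 1.92], [-2.96, 2.96]. Speed limits (rad/s): [2.39, 2.39, 3.14, 3.14, 3.14, 3.14, 3.14].

### API

Orientations are given as a unit quaternion [w, x, y, z].
In Python, from station import env gives the robot as it stands.
- The arm moves only by the shell command python3 -m inch 'ROWS' [FORCE]. ROWS is text: rows parted by semicolons, each of 7 numbers parted by spaces: the closure in counts, from 0 (fully open) to 255 (shut), then the shift along the tool's x, y, z in m, then the turn, a rotation vector about the tool's x, y, z in rad. A call has 1 to 20 rows; each row is the pose to reach, as a shift and turn from the pose commanded when the call began, along the tool's axes at that moment; what a row does not reach only later rows make up. A row lasts 1/8 s, in which the tool goes at most 62.5 mm and 10.7 degrees, less where a joint would pass 70% of its speed; a pose out of reach is approached as far as the arm can. A call with a gripper value outside its range is refused whole. The fingers move at their own pace and stop on an object; FORCE is the grip in N (left out, the last holds). Time passes only in rows, so rows that repeat a pose let the fingers close. It gives the time, the measured TCP pose, the force and the opening at its end, in the units of the state.
- env.sense(): the state, without advancing time (a new reading comes with each control period).
- env.get_image(name): name is "scene" or "side" or "wrist"; returns a dict with "img" (480x640x3 uint8, red, green, blue), "fx", "fy", "cx", "cy" (pixels), "distortion" ([k1, k2, p1, p2, k3] as OpenCV has them; the pictures are not rectified), "world_from_camera" (4x4, takes a point from camera to world coordinates); the wrist camera has in their place "mount" (4x4, takes a point from camera to tool coordinates, whose origin is the TCP and whose axes are the flange's). Camera axes: x right, y down, z forward; pixel columns grow to the right and rows downward; lengths in m; the calibration is good to about 2 mm. A picture is of the moment at which its call begins: read the wrist's pose just before it. There is no depth.
- env.close_job(): hands the job in, once; it reports no verdict.
The state is a dict: "time": time; "joints": joint angles; "qvel": joint speeds; "joint_torque": joint torques, N m; "tool_pos": TCP position; "tcp_rot": TCP orientation; "force": force on the tool from outside, world axes, zero at the start; "torque": the same for the moment, N m; "gripper_width": opening from 0.0 (shut) to 1.0 (fully open).
Only numpy, scipy, OpenCV 4.12 (cv2) and the standard library are available. Lean on these libraries where they do the work, as an engineer would, in place of code of your own. Each camera call takes 0.05 s, during which the arm holds its last target. There are 200 camera calls.

### The job

Get the cane machine's band drive ready for a new band: set the light roller in the one-dot pocket first, then the dark roller in the two-dot pocket, both fully home. Then push the red paddle of the sprung tensioner arm back well past its ratchet click and finish while still holding it back with the gripper, steady, because the pawl does not keep it. Leave the green spare roller in the rack and the pliers where they lie.

Things in the scene. Friction and masses are not known exactly. Their poses are not given: they have to be found in the camera images.
- light_mid (a point): The light (pale beech) roller: upright wooden drum 36 mm across, 50 mm high, with a steel axle stub 12 mm across (chamfered foot) reaching 24 mm below the drum; about 0.11 kg. Starts standing in one of the rack's three holes (which one varies), its drum resting on the rack's top. The point is the drum's centre, 25 mm above the drum's underside; z up.
- dark_mid (a point): The dark (walnut) roller: upright wooden drum 36 mm across, 50 mm high, with a steel axle stub 12 mm across (chamfered foot) reaching 24 mm below the drum; about 0.11 kg. Starts standing in one of the rack's three holes (which one varies), its drum resting on the rack's top. The point is the drum's centre, 25 mm above the drum's underside; z up.
- spare_mid (a point): The green spare roller: upright wooden drum 36 mm across, 50 mm high, with a steel axle stub 12 mm across (chamfered foot) reaching 24 mm below the drum; about 0.11 kg. Starts standing in one of the rack's three holes (which one varies), its drum resting on the rack's top. The point is the drum's centre, 25 mm above the drum's underside; z up.
- rack: Fixed plywood stock rack for the rollers, 215 x 50 x 35 mm, long along its x, with three loose holes at x = -72, 0 and +72 mm on its midline. Origin: centre of its underside, on the bench; z up. So a standing roller's drum centre is 60 mm above the bench.
- deck: Fixed blue baseboard of the band drive, 290 (x) x 260 (y) x 12 mm. Origin: centre of its underside, on the bench; z up. In its axes: two aluminium pocket blocks (50 x 50 mm, top 40 mm above the bench) at (-55, 80) and (55, 80) mm; the tensioner's pivot at (65, -20) mm. White dots on the board at each block's +y side number the pockets.
- pocket1 (a point): Centre of the mouth of pocket 1 (one white dot): an upright round blind hole 14.5 mm wide with a 2 mm chamfer, 26 mm deep, in the top of its block, 40 mm above the bench. Seated, a roller's drum rests on the block's top, its drum centre 25 mm above this point.
- pocket2 (a point): Centre of the mouth of pocket 2 (two white dots), the same as pocket 1.
- pivot (a point): Point on the tensioner arm's upright pivot axis, 74 mm above the bench (level with the paddle point). Fixed on the deck. On the arm, 75 mm from this axis, stands a white idler wheel 38 mm across, its top 58 mm above the bench; the flat arm bar, 24 mm wide, lies below 30 mm.
- paddle (a point): Point on the red paddle at the free end of the tensioner arm, 130 mm from the pivot axis, 74 mm above the bench; moves with the arm. Upright plate, 40 mm along the arm (x, towards the pivot), 14 mm thick (y), from 30 to 102 mm above the bench. Push its -y face (the outer one, away from the pockets) towards +y, along the circle about the pivot.
- tensioner (a joint): Angle of the tensioner arm, rad: 0 at rest (arm points 35 degrees beyond the deck's -x towards its -y), grows as it is pushed back, clockwise from above, towards the pockets; stop at 0.8. Spring: about 3 N at the paddle at rest, 6 N at 0.35, 8 N at 0.6. Click from 0.22 to 0.48, about 2 N more: the pawl rides over a tooth. It does not latch: let go, the arm swings home.
- pawl (a joint): Travel of the brass sprung pawl beside the pivot (yellow knob on it), m: 0 when it has dropped in (on either side of the tooth), up to 0.0035 while it rides over the tooth.
- pliers_mid (a point): Loose pliers with a red and a black handle, about 130 mm long, lying on the bench, not needed. The point is their rivet, 8 mm above the bench.
Not all that is in view belongs to the job. What is meant by the part that bears light_mid is not blue, and is the smaller of those in its own colour. There is more than one size of the part that bears dark_mid; the job needs the smaller.

How it is judged:
By the outcome, as a careful person would: the job done as asked, in the order asked, and still so for the second after the job is handed in, while the arm keeps its last pose, push and grip.
It also fails if it takes over 67 s, if anything falls off the work surface, if the arm or the gripper's body presses on something with over 40 N, if the wrist force passes 120 N, or if a joint passes its speed limit or range.

## Working session

There is one attempt and no reset: what is moved stays moved. The work goes in short steps, Python scripts to look and compute and a shell command to move; the robot and the scene stay as the last step left them, time stands still between calls to the robot, and variables do not carry over. Pictures are saved under pics/ and viewed, about 8 in all and at most 12, crops included, and the job is handed in when it is done.

```bash
ls; mkdir -p pics; python3 - <<'E'
from station import env
import cv2,pickle
s=env.sense();print({k:(v.round(3).tolist() if hasattr(v,'round') and hasattr(v,'tolist') else v) for k,v in s.items()})
d={}
for n in("scene","side"):
    r=env.get_image(n);d[n]=r
    cv2.imwrite(f"pics/{n}0.png",r["img"][:,:,::-1]);print(n,r["fx"],r["distortion"],r["world_from_camera"])
pickle.dump(d,open("cams.pkl","wb"))
E
```

```text
pics
{'time': 0.0, 'joints': [-0.108, 0.478, 0.022, 1.556, -0.012, 1.109, -0.083], 'qvel': [0.0, -0.0, 0.001, -0.001, 0.0, -0.002, -0.001], 'joint_torque': [-0.001, -58.285, 1.534, -27.261, -0.054, 0.017, 0.0], 'tool_pos': [0.674, 0.0, 0.222], 'tcp_rot': [-0.001, 0.707, 0.707, -0.001], 'force': [-0.701, -0.286, 0.307], 'torque': [-0.018, 0.002, -0.007], 'gripper_width': 1.0016765514214285}
scene 568.7217288997479 [-0.01837406  0.          0.          0.          0.        ] [[-0.50794556  0.62612505 -0.5915731   1.22958211]
 [ 0.86130236  0.3789277  -0.33848493  0.30245376]
 [ 0.01222954 -0.68145522 -0.73175762  0.91989733]
 [ 0.          0.          0.          1.        ]]
side 461.18055833505906 [-0.10342853  0.          0.          0.          0.        ] [[ 0.76526517 -0.38854063  0.51323036 -0.02985699]
 [-0.64362785 -0.47497628  0.60011726 -0.77907771]
 [ 0.01060231 -0.78957819 -0.61355838  0.76281317]
 [ 0.          0.          0.          1.        ]]
```

View pics/scene0.png

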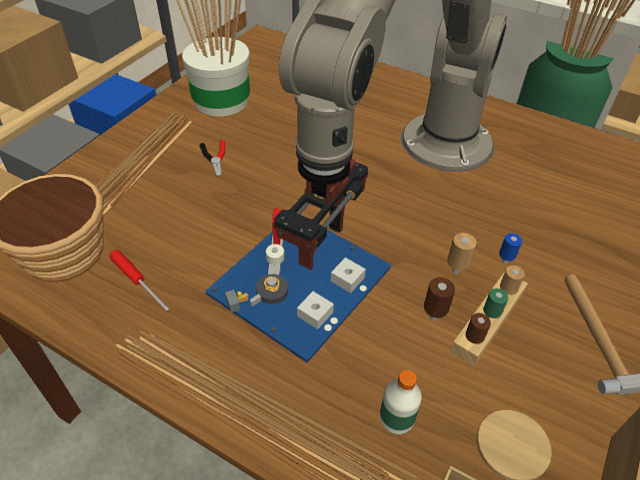

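View pics/side0.png

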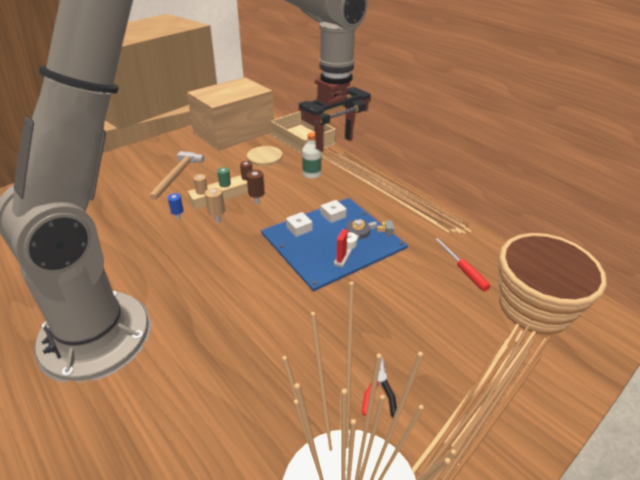

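```bash
cat > h.py <<'E'
import cv2,pickle,numpy as np
from scipy.spatial.transform import Rotation as R
def K(r): return np.array([[r["fx"],0,r["cx"]],[0,r["fy"],r["cy"]],[0,0,1.]])
def pose(r): return r["world_from_camera"] if "world_from_camera" in r else r["W"]
def ray(r,uv,z):
    p=cv2.undistortPoints(np.array([[uv]],float),K(r),np.array(r["distortion"]))[0,0]
    T=np.array(pose(r));d=T[:3,:3]@[p[0],p[1],1];o=T[:3,3];return (o+d*(z-o[2])/d[2]).round(4)
def proj(r,P):
    T=np.linalg.inv(pose(r));rv=cv2.Rodrigues(T[:3,:3])[0]
    return cv2.projectPoints(np.array(P,float).reshape(-1,1,3),rv,T[:3,3],K(r),np.array(r["distortion"]))[0].reshape(-1,2).round(1)
def wrist(env):
    s=env.sense();r=env.get_image("wrist");q=s["tcp_rot"];T=np.eye(4)
    T[:3,:3]=R.from_quat([q[1],q[2],q[3],q[0]]).as_matrix();T[:3,3]=s["tool_pos"];r["W"]=T@np.array(r["mount"]);return r
E
python3 - <<'E'
from h import *
from station import env
d=pickle.load(open("cams.pkl","rb"));w=wrist(env);d["wrist"]=w;pickle.dump(d,open("cams.pkl","wb"))
print(np.array(w["mount"]).round(3).tolist(),w["fx"])
s=d["scene"]
for n,uv,z in[("light",(515,271),.085),("green",(497,296),.085),("dark",(480,321),.085),("p1",(348,272),.04),("p2",(315,310),.04),("deckR",(390,266),.012),("deckL",(206,291),.012),("deckB",(306,359),.012),("pad",(277,212),.102)]:
    P=ray(s,uv,z);print(n,P,proj(d["side"],P))
cv2.imwrite("pics/w0.png",w["img"][:,:,::-1])
a=s["img"][205:365,200:400];b=s["img"][225:365,425:545]
c=np.hstack([cv2.resize(a,(500,400),interpolation=2),cv2.resize(b[:, :],(300,350),interpolation=2)[:400] if 0 else np.vstack([cv2.resize(b,(300,350),interpolation=2),np.zeros((50,300,3),np.uint8)])])
cv2.imwrite("pics/c0.png",c[:,:,::-1])
E
```

```text
[[0.0, -0.96, -0.279, 0.075], [1.0, 0.0, 0.0, 0.0], [-0.0, -0.279, 0.96, -0.161], [0.0, 0.0, 0.0, 1.0]] 357.458276643252
light [0.4287 0.2905 0.085 ] [[199.1 176.6]]
green [0.505  0.2798 0.085 ] [[224.4 169.3]]
dark [0.5748 0.2714 0.085 ] [[246.4 162.7]]
p1 [0.5624 0.0014 0.04  ] [[299.5 218.5]]
p2 [ 0.6769 -0.0081  0.04  ] [[334.4 204.5]]
deckR [0.4814 0.0595 0.012 ] [[262.3 228.4]]
deckL [ 0.7319 -0.2287  0.012 ] [[406.8 243.7]]
deckB [0.762  0.0233 0.012 ] [[348.9 197.2]]
pad [ 0.5441 -0.1776  0.102 ] [[340.6 235.6]]
```

View pics/w0.png

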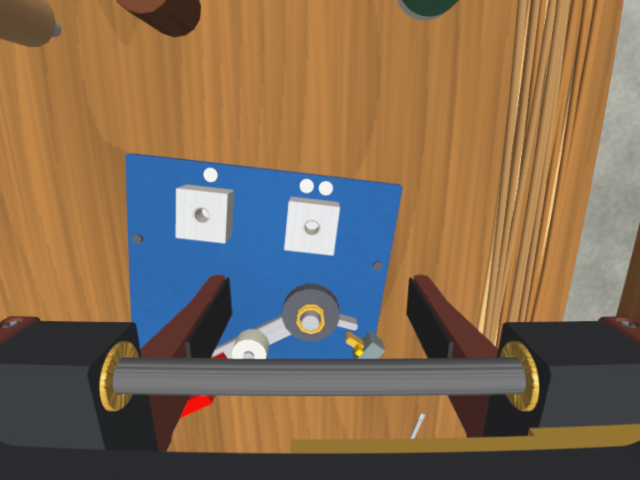

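View pics/c0.png

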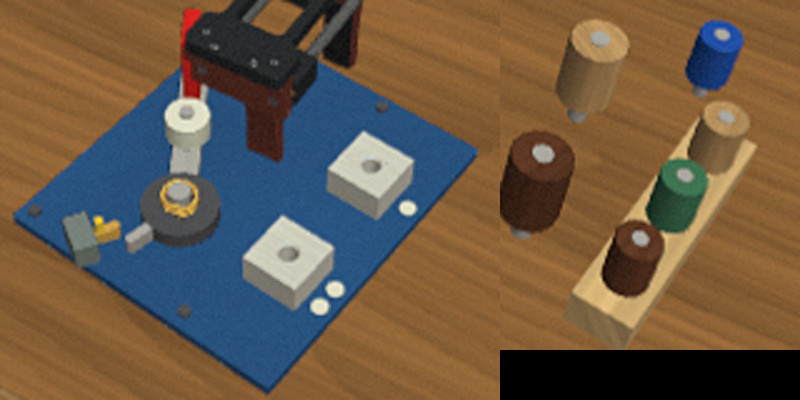

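```bash
cat >> h.py <<'E'
from scipy.optimize import least_squares
def fit(d,obs):
    # obs: (cam, uv, local xyz mm); solve planar pose
    f=lambda p:np.concatenate([(proj(d[c],[np.append(p[:2]+R.from_euler('z',p[2]).as_matrix()[:2,:2]@np.array(l[:2])/1e3,l[2]/1e3)])[0]-uv) for c,uv,l in obs])
    r=least_squares(f,[.6,0,0],diff_step=1e-3);r=least_squares(f,r.x,loss='soft_l1',diff_step=1e-3);return r.x,f(r.x).reshape(-1,2).round(1)
E
sed -i 's/.reshape(-1,2).round(1)$/.reshape(-1,2)/;' h.py; python3 - <<'E'
from h import *
d=pickle.load(open("cams.pkl","rb"));s=d["scene"];w=d["wrist"]
print("wrist p1,p2",ray(w,(202,214),.04),ray(w,(312,227),.04)," scene",ray(s,(348.4,272),.04),ray(s,(315.4,307),.04))
obs=[("wrist",(202,214),(-55,80,40)),("wrist",(312,227),(55,80,40)),("wrist",(126,154),(-145,130,12)),("wrist",(401,185),(145,130,12)),
("scene",(348.4,271.8),(-55,80,40)),("scene",(315.2,306.8),(55,80,40)),("scene",(391.2,266.2),(-145,130,12)),("scene",(307.2,361.4),(145,130,12)),("scene",(206,291.4),(145,-130,12))]
p,e=fit(d,obs);print(p.round(4),e.tolist())
Rz=R.from_euler('z',p[2]).as_matrix()[:2,:2]
for n,l in dict(p1=(-55,80),p2=(55,80),piv=(65,-20),**{f"pad{a}":(65-130*np.cos(np.radians(35)-a),-20-130*np.sin(np.radians(35)-a)) for a in(0,.3,.65)}).items(): print(n,(p[:2]+Rz@np.array(l)/1e3).round(4))
obs=[("scene",(515.4,271.4),(-72,0,85)),("scene",(498.6,295),(0,0,85)),("scene",(481,320.2),(72,0,85))]
p,e=fit(d,obs);print("rack",p.round(4),e.tolist())
for uv in[(515.4,271.4),(498.6,295),(481,320.2)]:print(ray(s,uv,.085))
print("others",ray(s,(425+77/2.5,225+115/2.5),0),ray(s,(425+21/2.5,225+232/2.5),0),ray(s,(425+200/2.5,225+90/2.5),0))
b=d["side"]["img"];c=np.vstack([cv2.resize(b[140:220,160:280],(720,480),interpolation=2)])
E
```

```text
wrist p1,p2 [0.5593 0.0007 0.04  ] [ 0.6676 -0.0125  0.04  ]  scene [0.562  0.0021 0.04  ] [ 0.6705 -0.011   0.04  ]
[ 0.6046 -0.0858 -0.1159] [[-0.03926522739732263, 0.6376281918349207], [0.8187392893544825, 0.15020054034837926], [-0.9782635580035333, -2.3410884695121013], [3.796484470605151, -1.0935967868834098], [-0.22905796092237551, -1.1170195769340694], [-0.019798743696242127, -0.9107228308945992], [0.28191580427790086, -1.8854565682629527], [-0.13216590722635146, -0.8949606648843655], [-1.7089660615863522, -0.434305861222299]]
p1 [5.592e-01 1.000e-04]
p2 [ 0.6685 -0.0127]
piv [ 0.6668 -0.1131]
pad0 [ 0.5524 -0.1749]
pad0.3 [ 0.5393 -0.1383]
pad0.65 [ 0.5384 -0.0931]
rack [ 0.5009  0.2818 -0.1333] [[-0.10512800205935946, 0.07577499594071924], [0.16746978515163846, -0.06942051904786695], [-0.062217734996238505, -0.00020659229062403028]]
[0.4292 0.2915 0.085 ]
[0.5012 0.2816 0.085 ]
[0.5722 0.2723 0.085 ]
others [0.4121 0.1814 0.    ] [0.5482 0.1866 0.    ] [0.3308 0.2624 0.    ]
```

```bash
python3 -m inch '75 0.292 -0.245 0.05 0 0 0.125;75 0.292 -0.245 0.05 0 0 0.125;75 0.292 -0.245 0.05 0 0 0.125;75 0.292 -0.245 0.05 0 0 0.125;75 0.292 -0.245 0.05 0 0 0.125;75 0.292 -0.245 0.05 0 0 0.125;75 0.292 -0.245 0.05 0 0 0.125;75 0.292 -0.245 0.05 0 0 0.125;75 0.292 -0.245 0.05 0 0 0.125;75 0.292 -0.245 0.05 0 0 0.125' 30
python3 - <<'E'
from h import *
from station import env
w=wrist(env);pickle.dump(w,open("w1.pkl","wb"));cv2.imwrite("pics/w1.png",w["img"][:,:,::-1])
E
```

```text
time: 1.4
tool_pos: [0.4312, 0.2907, 0.1728]
tcp_rot: [0.0, 0.751, 0.66, 0.0]
force: [-0.5, -0.3, -0.0]
gripper_width: 0.708
```

View pics/w1.png

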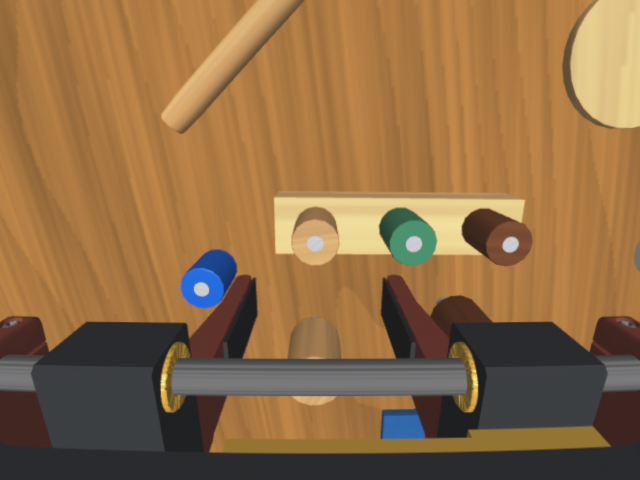

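```bash
python3 - <<'E'
from h import *
w=pickle.load(open("w1.pkl","rb"))
for uv,z in[((315,243),.085),((414,244),.085),((510,244),.085),((275,254),.035),((524,254),.035),((201,289),.05)]:print(uv,ray(w,uv,z))
print(proj(w,[[.429,.2915,.085],[.4312,.2907,.1728],[.5722,.2723,.085]]).round(1),pose(w).round(3).tolist())
E
```

```text
(315, 243) [0.4288 0.2905 0.085 ]
(414, 244) [0.5005 0.2805 0.085 ]
(510, 244) [0.5715 0.2714 0.085 ]
(275, 254) [0.39  0.27  0.035]
(524, 254) [0.6107 0.2414 0.035 ]
(201, 289) [0.3235 0.2513 0.05  ]
[[315.1 241.7]
 [318.1 293.9]
 [511.  242.7]] [[0.992, -0.123, -0.035, 0.441], [-0.127, -0.952, -0.277, 0.365], [0.001, 0.28, -0.96, 0.334], [0.0, 0.0, 0.0, 1.0]]
```

```bash
python3 -m inch '75 0 -0.002 0.06 0 0 0;75 0 -0.002 0.1 0 0 0;75 0 -0.002 0.12 0 0 0;75 0 -0.002 0.12 0 0 0;255 0 -0.002 0.12 0 0 0;255 0 -0.002 0.12 0 0 0;255 0 -0.002 0.12 0 0 0;255 0 -0.002 0.12 0 0 0;255 0 -0.002 0.12 0 0 0;255 0 -0.002 0.12 0 0 0;255 0 -0.002 0.09 0 0 0;255 0 -0.002 0.06 0 0 0;255 0 -0.002 0.02 0 0 0;255 0 -0.002 0 0 0 0;255 0 -0.002 0 0 0 0' 30
```

```text
time: 3.32
tool_pos: [0.4287, 0.2928, 0.174]
tcp_rot: [0.0, 0.75, 0.662, 0.002]
force: [0.5, 0.4, -0.6]
gripper_width: 0.403
```

```bash
python3 -m inch '255 -0.05 0.03 0 0 0 0;255 -0.11 0.065 0 0 0 0;255 -0.16 0.1 0 0 0 0;255 -0.21 0.13 0 0 0 0;255 -0.25 0.155 0.02 0 0 0;255 -0.273 0.167 0.04 0 0 0;255 -0.273 0.167 0.06 0 0 0;255 -0.273 0.167 0.06 0 0 0;255 -0.273 0.167 0.06 0 0 0;255 -0.273 0.167 0.06 0 0 0'
python3 - <<'E'
from h import *
from station import env
print(env.sense()["tool_pos"])
d={n:env.get_image(n) for n in("scene","side")};d["wrist"]=wrist(env);pickle.dump(d,open("c2.pkl","wb"))
a=cv2.resize(d["scene"]["img"][205:325,260:400],(466,400),interpolation=2);b=cv2.resize(d["side"]["img"][165:265,250:333],(332,400),interpolation=2)
cv2.imwrite("pics/c2.png",np.hstack([a,b])[:,:,::-1]);cv2.imwrite("pics/w2.png",d["wrist"]["img"][:,:,::-1])
E
```

```text
time: 4.58
tool_pos: [0.5601, 0.0011, 0.1133]
tcp_rot: [0.0, 0.75, 0.662, 0.001]
force: [-0.2, 0.4, -0.9]
gripper_width: 0.405
[0.56009684 0.00113623 0.11332869]
```

View pics/w2.png

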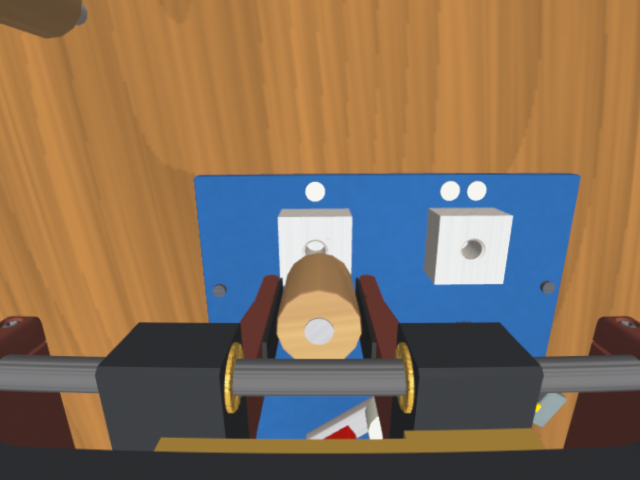

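```bash
python3 - <<'E'
from h import *
d=pickle.load(open("c2.pkl","rb"));w=d["wrist"]
g=w["img"][:,:,:].mean(2)
# hole 2 dark blob centroid; dots
print("holes",ray(w,(316,248),.04),ray(w,(472.5,249),.04),"drumtop",ray(w,(319,331),.1133+.032),"deckcorners",ray(w,(197,176),.012),ray(w,(577,175),.012))
obs=[("wrist",(472.5,249),(55,80,40)),("wrist",(316,248),(-55,80,40)),("wrist",(197,176),(-145,130,12)),("wrist",(577,175),(145,130,12))]
p,e=fit(d,obs);print(p.round(4),e.round(1).tolist());Rz=R.from_euler('z',p[2]).as_matrix()[:2,:2]
for n,l in dict(p1=(-55,80),p2=(55,80)).items(): print(n,(p[:2]+Rz@np.array(l)/1e3).round(4))
E
```

```text
holes [0.5586 0.0016 0.04  ] [ 0.6666 -0.0127  0.04  ] drumtop [ 0.5602 -0.0007  0.1453] deckcorners [0.4778 0.0584 0.012 ] [0.7577 0.0251 0.012 ]
[ 0.6029 -0.0866 -0.1199] [[0.8, 1.3], [-0.6, 3.1], [-4.7, -1.3], [6.1, -0.8]]
p1 [ 0.5579 -0.0006]
p2 [ 0.6671 -0.0138]
```

View pics/c2.png

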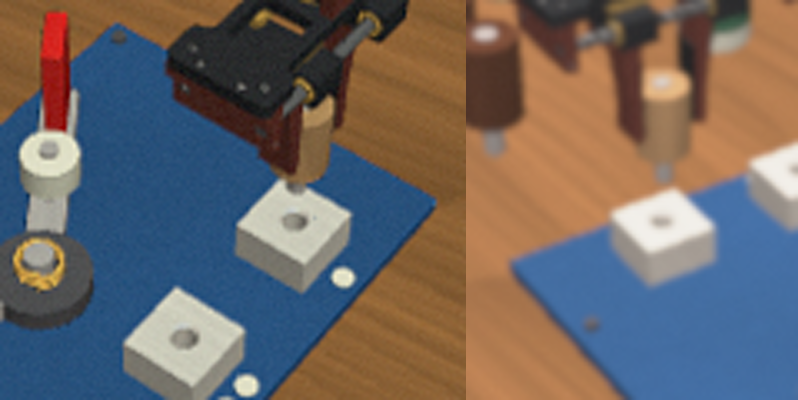

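```bash
python3 - <<'E'
from h import *
d=pickle.load(open("c2.pkl","rb"))
for c,h,f in[("scene",(348.6,271.4),(348.9,261.2)),("side",(299,220.25),(299.3,208))]:
    H=ray(d[c],h,.04);F=ray(d[c],f,.071);print(c,H,F,"hole-foot",H-F)
    print(proj(d[c],[[.5601,.0005,.071]]),f)
E
```

```text
scene [0.5604 0.0017 0.04  ] [5.607e-01 5.000e-04 7.100e-02] hole-foot [-0.0003  0.0012 -0.031 ]
[[349.03933265 260.99974872]] (348.9, 261.2)
side [ 0.5568 -0.0038  0.04  ] [0.5651 0.0046 0.071 ] hole-foot [-0.0083 -0.0084 -0.031 ]
[[298.766937  209.4101281]] (299.3, 208)
```

```bash
python3 -m inch '255 0.001 -0.001 0.02 0 0 0;255 0.001 -0.001 0.03 0 0 0;255 0.001 -0.001 0.035 0 0 0;255 0.001 -0.001 0.04 0 0 0;255 0.001 -0.001 0.042 0 0 0;255 0.001 -0.001 0.042 0 0 0'
```

```text
time: 5.48
tool_pos: [0.5587, 0.0016, 0.0706]
tcp_rot: [-0.0, 0.75, 0.662, -0.0]
force: [-0.3, 0.4, -2.1]
gripper_width: 0.406
```

```bash
python3 -m inch '255 0 0 0.005 0 0 0;255 0 0 0.009 0 0 0;255 0 0 0.012 0 0 0;255 0 0 0.014 0 0 0;255 0 0 0.014 0 0 0'
```

```text
time: 6.1
tool_pos: [0.5587, 0.0015, 0.0585]
tcp_rot: [-0.0, 0.75, 0.661, -0.0]
force: [-9.3, -0.9, 21.5]
gripper_width: 0.403
```

```bash
python3 -m inch '255 0 0 -0.002 0 0 0;255 0 0 -0.002 0 0 0;75 0 0 -0.002 0 0 0;75 0 0 -0.002 0 0 0;75 0 0 -0.002 0 0 0;75 0 0 -0.002 0 0 0;75 0 0 -0.05 0 0 0;75 0 0 -0.1 0 0 0;75 0 0 -0.115 0 0 0;75 0 0 -0.115 0 0 0;75 0 0 -0.115 0 0 0'
python3 - <<'E'
from h import *
from station import env
d={n:env.get_image(n) for n in("scene","side")};d["wrist"]=wrist(env);pickle.dump(d,open("c3.pkl","wb"))
a=cv2.resize(d["scene"]["img"][215:335,270:410],(466,400),interpolation=2);b=cv2.resize(d["side"]["img"][165:265,265:348],(332,400),interpolation=2)
c=cv2.resize(d["wrist"]["img"][150:350,160:560],(798,399))[:200]
c=d["wrist"]["img"][150:350]; c=np.hstack([c,np.zeros((200,158,3),np.uint8)])
cv2.imwrite("pics/c3.png",np.vstack([np.hstack([a,b]),c])[:,:,::-1])
E
```

```text
time: 7.48
tool_pos: [0.5577, 0.0017, 0.17]
tcp_rot: [-0.001, 0.75, 0.662, -0.001]
force: [-0.8, -0.0, -0.7]
gripper_width: 0.709
```

View pics/c3.png

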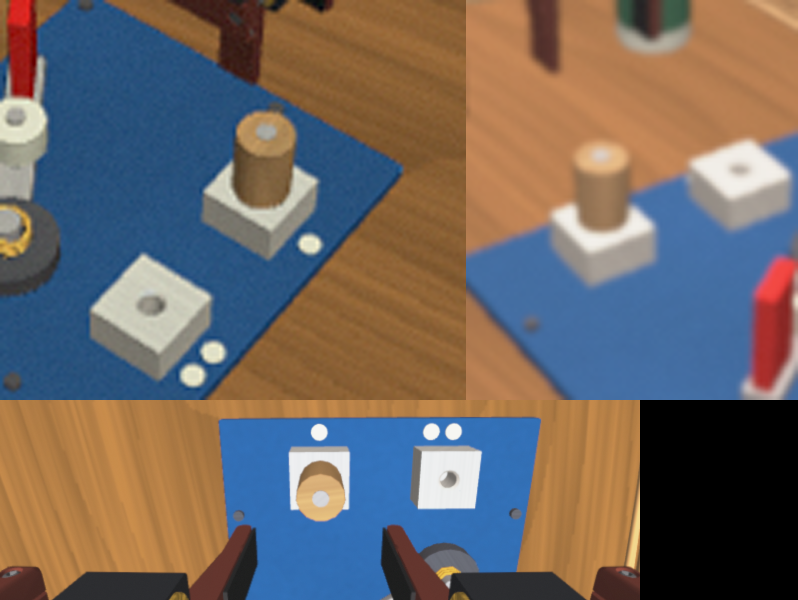

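```bash
python3 - <<'E'
from h import *
d=pickle.load(open("c3.pkl","rb"));w=d["wrist"];s=d["scene"]
print("light",ray(w,(320.5,248.5),.09),ray(s,(270+266/3.33,215+131/3.33),.09),"p2",ray(w,(448,229),.04),ray(s,(270+151/3.33,215+305/3.33),.04))
print("hole top-height check: scene ray at .10/.09", [ray(s,(270+266/3.33,215+131/3.33),z) for z in (.09,.096)])
E
```

```text
light [ 0.5587 -0.0007  0.09  ] [0.5592 0.0006 0.09  ] p2 [ 0.666  -0.0129  0.04  ] [ 0.6697 -0.0116  0.04  ]
hole top-height check: scene ray at .10/.09 [array([0.5592, 0.0006, 0.09  ]), array([0.564 , 0.0028, 0.096 ])]
```

```bash
python3 -m inch '75 0.06 -0.005 0 0 0 0;75 0.12 -0.01 0 0 0 0;75 0.18 -0.015 0 0 0 0;75 0.235 -0.02 0 0 0 0;75 0.27 -0.02 0 0 0 0;75 0.27 -0.02 0.02 0 0 0;75 0.27 -0.02 0.07 0 0 0;75 0.27 -0.02 0.1 0 0 0;75 0.27 -0.02 0.118 0 0 0;75 0.27 -0.02 0.118 0 0 0;75 0.27 -0.02 0.118 0 0 0'
python3 -m inch '255 0 0 0 0 0 0;255 0 0 0 0 0 0;255 0 0 0 0 0 0;255 0 0 0 0 0 0;255 0 0 0 0 0 0;255 0 0 0 0 0 0;255 0 0 -0.03 0 0 0;255 0 0 -0.06 0 0 0;255 0 0 -0.1 0 0 0;255 0 0 -0.12 0 0 0;255 0 0 -0.12 0 0 0' 30
```

```text
time: 9.0
tool_pos: [0.5735, 0.2725, 0.0547]
tcp_rot: [0.0, 0.75, 0.661, 0.001]
force: [-0.2, -0.7, -0.3]
gripper_width: 0.703
time: 10.38
tool_pos: [0.5735, 0.2724, 0.1749]
tcp_rot: [0.0, 0.75, 0.662, 0.001]
force: [-0.6, -0.3, -1.6]
gripper_width: 0.406
```

```bash
python3 -m inch '255 -0.05 0.024 0 0 0 0;255 -0.11 0.053 0 0 0 0;255 -0.16 0.077 0 0 0 0;255 -0.21 0.1 0 0 0 0;255 -0.25 0.12 0 0 0 0;255 -0.27 0.129 0.02 0 0 0;255 -0.27 0.129 0.05 0 0 0;255 -0.27 0.129 0.06 0 0 0;255 -0.27 0.129 0.06 0 0 0;255 -0.27 0.129 0.06 0 0 0'
```

```text
time: 11.62
tool_pos: [0.6675, -0.0109, 0.1143]
tcp_rot: [0.0, 0.749, 0.662, 0.001]
force: [-0.3, 0.4, -0.5]
gripper_width: 0.406
```

```bash
python3 -m inch '255 -0.001 0 0.02 0 0 0;255 -0.001 0 0.03 0 0 0;255 -0.001 0 0.035 0 0 0;255 -0.001 0 0.04 0 0 0;255 -0.001 0 0.041 0 0 0;255 -0.001 0 0.041 0 0 0'
```

```text
time: 12.38
tool_pos: [0.667, -0.0129, 0.0729]
tcp_rot: [0.0, 0.75, 0.662, 0.0]
force: [0.1, -0.2, -1.7]
gripper_width: 0.407
```

```bash
python3 -m inch '255 0 0 0.005 0 0 0;255 0 0 0.009 0 0 0;255 0 0 0.012 0 0 0;255 0 0 0.0145 0 0 0;255 0 0 0.0145 0 0 0'
```

```text
time: 13.0
tool_pos: [0.6667, -0.0129, 0.0592]
tcp_rot: [-0.0, 0.75, 0.661, -0.0]
force: [-4.2, -0.3, 7.5]
gripper_width: 0.404
```

```bash
python3 -m inch '255 0 0 -0.001 0 0 0;75 0 0 -0.001 0 0 0;75 0 0 -0.001 0 0 0;75 0 0 -0.001 0 0 0;75 0 0 -0.001 0 0 0;75 0 0 -0.04 0 0 0;75 0 0 -0.09 0 0 0;75 0 0 -0.115 0 0 0;255 -0.04 -0.015 -0.115 0 0 0;255 -0.09 -0.035 -0.115 0 0 -0.1;255 -0.14 -0.055 -0.115 0 0 -0.25;255 -0.18 -0.07 -0.115 0 0 -0.4;255 -0.2 -0.077 -0.115 0 0 -0.55;255 -0.2 -0.077 -0.115 0 0 -0.614;255 -0.2 -0.077 -0.115 0 0 -0.614;255 -0.2 -0.077 -0.115 0 0 -0.614;255 -0.2 -0.077 -0.115 0 0 -0.614'
python3 - <<'E'
from h import *
from station import env
d={n:env.get_image(n) for n in("scene","side")};d["wrist"]=wrist(env);pickle.dump(d,open("c4.pkl","wb"))
a=cv2.resize(d["scene"]["img"][195:335,250:400],(430,400),interpolation=2);b=cv2.resize(d["side"]["img"][165:290,265:380],(368,400),interpolation=2)
c=d["wrist"]["img"][150:350]; c=np.hstack([c,np.zeros((200,158,3),np.uint8)])
cv2.imwrite("pics/c4.png",np.vstack([np.hstack([a,b]),c])[:,:,::-1])
E
```

```text
time: 15.12
tool_pos: [0.5657, -0.2012, 0.1731]
tcp_rot: [-0.0, 0.515, 0.857, 0.0]
force: [-0.2, 0.1, -0.5]
gripper_width: 0.004
```

View pics/c4.png

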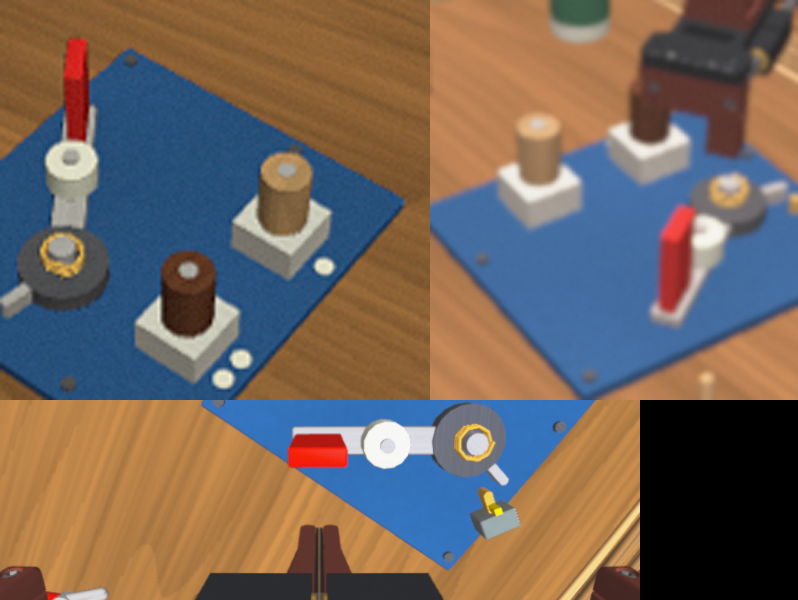

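```bash
python3 - <<'E'
from h import *
w=pickle.load(open("c4.pkl","rb"))["wrist"]
T=w["W"]@np.linalg.inv(np.array(w["mount"]));Ti=np.linalg.inv(T)
f=lambda P:(Ti@np.append(P,1))[:3].round(4)
for n,uv,z in[("outL",(288,217),.102),("outR",(347,217),.102),("inL",(290,197),.102),("inR",(346,197),.102),("pivot",(478,194),.05),("pivot",(478,194),.035),("idler",(387,195.5),.058)]:
    P=ray(w,uv,z);print(n,P,f(P))
print("piv pred",f([.6646,-.1130,.05]))
E
```

```text
outL [ 0.5364 -0.1911  0.102 ] [ 0.0228 -0.021   0.0711]
outR [ 0.5711 -0.1726  0.102 ] [0.0228 0.0183 0.0711]
inL [ 0.5315 -0.1785  0.102 ] [ 0.0362 -0.0194  0.0711]
inR [ 0.5639 -0.1612  0.102 ] [0.0363 0.0173 0.0711]
pivot [ 0.6644 -0.1145  0.05  ] [0.0302 0.128  0.1231]
pivot [ 0.6715 -0.1134  0.035 ] [0.0279 0.1347 0.1381]
idler [ 0.598  -0.1501  0.058 ] [0.03   0.0526 0.1151]
piv pred [0.0315 0.1288 0.1231]
```

```bash
python3 -m inch '255 0 0 0.05 0 0 0;255 0 0 0.1 0 0 0;255 0 0 0.121 0 0 0;255 0 0 0.121 0 0 0;255 0.007 0 0.121 0 0 0;255 0.0128 0 0.121 0 0 0;255 0.019 0 0.121 0 0 0.05;255 0.0257 -0.001 0.121 0 0 0.1;255 0.0257 -0.001 0.121 0 0 0.1;255 0.0257 -0.001 0.121 0 0 0.1'
```

```text
time: 16.52
tool_pos: [0.5536, -0.1803, 0.0533]
tcp_rot: [0.001, 0.557, 0.831, 0.0]
force: [1.4, -2.2, 2.3]
gripper_width: 0.001
```

```bash
python3 -m inch '255 0.0065 -0.0005 0 0 0 0.05;255 0.0129 -0.001 0 0 0 0.1;255 0.0195 -0.001 0 0 0 0.15;255 0.0259 -0.001 0 0 0 0.2;255 0.0323 0 0 0 0 0.25;255 0.0387 0.0006 0 0 0 0.3;255 0.045 0.002 0 0 0 0.35;255 0.0514 0.0034 0 0 0 0.4;255 0.0576 0.0055 0 0 0 0.45;255 0.0637 0.0075 0 0 0 0.5;255 0.069 0.0095 0 0 0 0.54;255 0.0732 0.0116 0 0 0 0.58;255 0.0732 0.0116 0 0 0 0.58;255 0.0732 0.0116 0 0 0 0.58;255 0.0732 0.0116 0 0 0 0.58;255 0.0732 0.0116 0 0 0 0.58'
python3 - <<'E'
from h import *
from station import env
s=env.sense();print(s["tool_pos"],s["qvel"].round(3))
d={n:env.get_image(n) for n in("scene","side")};d["wrist"]=wrist(env);pickle.dump(d,open("c5.pkl","wb"))
a=cv2.resize(d["scene"]["img"][195:335,250:400],(430,400),interpolation=2);b=cv2.resize(d["side"]["img"][165:290,265:380],(368,400),interpolation=2)
c=d["wrist"]["img"][200:400]; c=np.hstack([c,np.zeros((200,158,3),np.uint8)])
cv2.imwrite("pics/c5.png",np.vstack([np.hstack([a,b]),c])[:,:,::-1])
E
```

```text
time: 18.52
tool_pos: [0.5349, -0.1099, 0.0527]
tcp_rot: [0.001, 0.772, 0.636, -0.001]
force: [-2.7, -8.0, 6.4]
gripper_width: 0.004
[ 0.53485519 -0.10989297  0.05266774] [-0.001 -0.001  0.001  0.001 -0.     0.001  0.001]
```

View pics/c5.png

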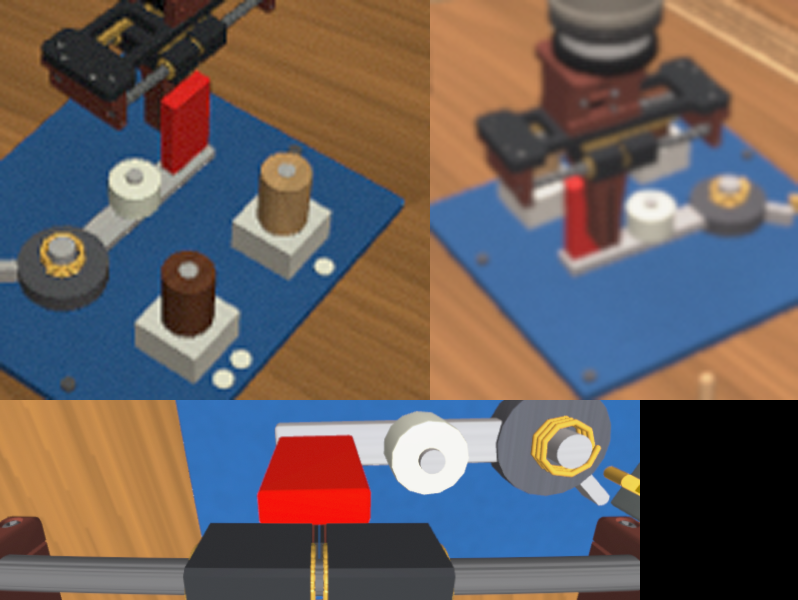

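```bash
python3 -m inch '255 0 0 0 0 0 0;255 0 0 0 0 0 0;255 0 0 0 0 0 0;255 0 0 0 0 0 0'; python3 -c "
from h import *
from station import env
d=pickle.load(open('c5.pkl','rb'));w=d['wrist'];a=ray(w,(387,0+200+63-0),.03)
i=ray(w,(432,261),.058);p=np.array([.6646,-.113]);v=i[:2]-p
print('idler',i,'r',np.linalg.norm(v).round(4),'angle',(np.radians(208.1)-np.arctan2(v[1],v[0])%(2*np.pi)).round(3))
d0=pickle.load(open('cams.pkl','rb'))['scene']['img'].astype(int);e=np.abs(d['scene']['img'].astype(int)-d0).max(2)
print('change pliers',e[135:180,195:230].mean(),'green',e[285:312,488:508].mean(),'bench',e[330:360,150:200].mean())
"
```

```text
time: 19.18
tool_pos: [0.5349, -0.1099, 0.0527]
tcp_rot: [0.001, 0.772, 0.636, -0.001]
force: [-2.1, -7.0, 5.6]
gripper_width: 0.006
idler [ 0.5906 -0.1012  0.058 ] r 0.0749 angle 0.649
change pliers 3.9358730158730157 green 12.25 bench 3.6306666666666665
```

```bash
python3 -c "
from h import *
a=pickle.load(open('cams.pkl','rb'))['scene']['img'];b=pickle.load(open('c5.pkl','rb'))['scene']['img']
cv2.imwrite('pics/g.png',np.hstack([cv2.resize(x[225:365,425:545],(360,420)) for x in(a,b)])[:,:,::-1])"
```

```text
(no output)
```

View pics/g.png

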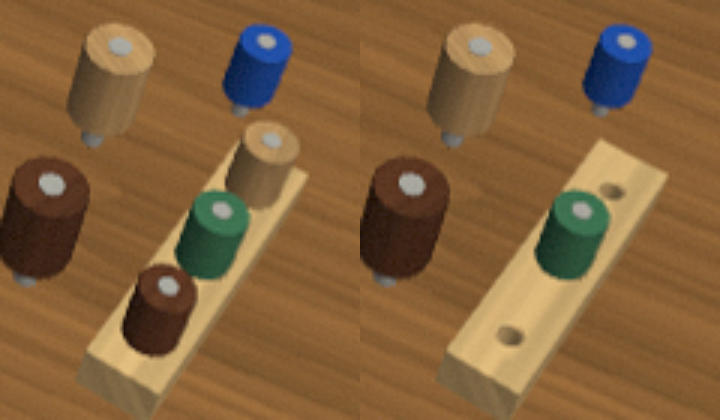

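The picture shows the green spare still standing in the rack's middle hole, in the same place as at the start. The large decoys have not moved either, so I am handing in.

```bash
python3 -c "
from station import env
print(env.close_job())"
```

```text
the job is handed in; nothing more can be done
None
```

I set the small light roller in pocket 1 first, then the small dark roller in pocket 2. Then I swung the red paddle back along its arc with the closed fingers and handed in at about 19 s while still holding it there.

**Last checks:**
- **Rollers:** both drums look flush on their blocks in the pictures. Pressing down met the block at the expected seated height, with about 21 N of push-back on the light roller and 7.5 N on the dark one.
- **Tensioner:** I measured about 0.65 rad from the idler wheel's position, well past the click's end at 0.48 and short of the 0.8 stop. The tool had turned about 0.68 rad, so the two readings differ by 0.03 rad. The sideways force of 7–8 N fits the spring at that angle, and the tool stayed still over the last 0.6 s.
- **Left alone:** the green spare is still in the rack's middle hole. For the pliers I only compared image pixels, and that area changed no more than bare bench. The large light and dark decoys did not move.

**Disagreements:**
- **Pocket 1 position:** the side camera's estimate was about 8 mm off along its line of sight, so I used the wrist and scene views, which agreed to within about 2 mm.
- **Deck corners:** they measured about 282 mm apart instead of 290, so I did not rely on them.
- **Vertical force:** about 6 N of upward force remained on the tool during the hold. I put it down to rubbing on the paddle but did not look into it further.

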